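# Roll a specimen jar up the chute to the reader and scan it

## Task

With your fingertips, roll the specimen jar that lies in the sloped chute up to the top, until it drops behind the crest and lies against the end stop, where it cannot roll back; then press the button on top of the code reader beyond the stop fully down and let it go. Only push the jar along the chute, never lift or carry it, and leave the other things on the bench standing where they are.

Things in the scene. Friction and masses are not known exactly. Their poses are not given: they have to be found in the camera images.
- chute: Fixed metal chute (gutter) 250 mm long, 88 mm wide, on the bench; its place and turn vary. Origin on the bench under its middle; x points uphill, y across, z up. A low lip (x = -130 to -124 mm, top at z = 20 mm) closes the low end. Side walls 5 mm thick rise 12 mm above the sloped floor; beside the pocket at the high end their top is at z = 48 mm.
- ramp: The chute's grey sloped floor, 76 mm wide, fixed to it, rising 7 degrees. Origin at the crest, mid-width, on the floor's surface; x uphill along the slope, z square to it. In the chute's frame the crest is at x = 70 mm, z = 36 mm; the floor's low end is at x = -124 mm, z = 12 mm. Behind the crest the floor steps down 8 mm into a pocket floored with black rubber.
- end_stop (a point): Middle of the top edge of the end stop, a plate across the chute's high end that closes the pocket. In the chute's frame: x = 112 mm (the face that the jar rests against), z = 56 mm.
- jar: White round jar with grey ribbed cap, 44 mm diameter, 70 mm long, 80 to 170 g, lying across the chute. Origin at its centre; y is its axis, to the cap; x and z turn as it rolls. It starts against the low lip and rolls back down if let go before the crest. Home, against the end stop, its centre is at x = 90 mm, z = 48 mm in the chute's frame.
- reader: Fixed code reader, pale box 80 x 90 x 50 mm high with a dark window towards the chute, on the bench beyond the chute's end stop. Origin under its middle, x points away from the chute.
- scan_button_top (a point): Middle of the top face of the round push button (30 mm in diameter) on top of the reader; it is pressed straight down.
- scan_button (a joint): Button travel in m: 0 up, 0.006 fully down; fully down takes 5 N, and it springs back.
- spare_jar: Bystander: an equal jar (44 mm diameter, 70 mm high) standing upright on the bench. Origin under its middle.
- dropper: Bystander: small amber bottle, 38 mm diameter, 85 mm high, standing. Origin under its middle.
- slide_box: Bystander: flat grey slide box 85 x 100 x 35 mm high on the bench. Origin under its middle.
Things that resemble listed ones, but are neither listed nor needed, are in the scene too. Of the things like the reader, leave any that is orange or red; of the rest the larger one is meant.

How it is judged:
By the outcome, as a careful person would: the job done as asked, in the order asked, and still so for the second after the job is handed in, with the robot touching nothing.
It also fails if it takes over 42 s, if anything falls off the work surface, if the arm or the gripper's body presses on something with over 40 N, if the wrist force passes 120 N, or if a joint passes its speed limit or range.

## Robot

A 6-joint arm with a two-finger parallel gripper is mounted at the origin on the work surface. World frame = base frame: x ahead of the robot, y to its left, z up, the work surface at z = 0. Lengths are in m, angles in rad, forces in N, time in s.
With the tool pointing down it reaches from about 0.35 to 0.975 m from the base axis. Payload 17.4 kg.
Tool frame: the origin (TCP) lies between the finger pads; the fingertips stand 25 mm ahead of it and the grasp point (between the pads) lies 6 mm ahead of it; z points along the fingers, y is the line along which they close (so a half turn about z gives the same grasp; the last joint's range is limited). The gripper opens to 85 mm and grips with 20 to 120 N. Pads are 22 mm wide; open, the fingers measure 114 mm over their backs; the gripper's body (76 mm by 85 mm) begins 54 mm behind the grasp point. The pads swing forward as they close: fully open they stand 13 mm farther back than shut.
Start: joints at [-1.228, 0.116, 1.442, -0, 1.584, -0.038], TCP at [0.251, -0.627, 0.256] pointing down, gripper open.
Joint ranges: [-2.83, 2.83], [-0.83, 2.19], [0.07, 2.5], [-1.14, 4.28], [0.01, 3], [-2.97, 2.97]. Speed limits (rad/s): [1.89, 1.89, 2.22, 3.14, 3.14, 3.14].

## Interface

Orientations are given as a unit quaternion [w, x, y, z].
In Python, from workcell import manip gives the robot as it stands.
- The arm moves only by the tool carry_out, never from a script. Its argument "deltas" is a list of rows, each a list of 7 numbers: the shift along the world's x, y, z in cm, then the turn, a rotation vector about the world's x, y, z in degrees, then the opening in per cent of the stroke, from 0 (shut) to 100 (fully open). A call has 1 to 8 rows; each row shifts and turns the commanded pose from where the row before left it; what a row does not reach is not made up. A row lasts 1/10 s, in which the tool goes at most 50 mm and 8.59 degrees, less where a joint would pass 70% of its speed; a pose out of reach is approached as far as the arm can. A call is refused whole if a number of a shift passes 5 or a number of a turn 8.59, either way. A call with a gripper value outside its range is refused whole. The fingers move at their own pace and stop on an object; "force" is the grip in N (left out, the last holds). Time passes only in rows, so rows that do not move let the fingers close. It gives the time, the measured TCP pose, the force, the opening and the grip force at its end, in the units of the state.
- manip.state(): the state, without advancing time (a new reading comes with each control period).
- manip.read_camera(name): name is "scene" or "top" or "wrist"; returns a dict with "frame" (420x560x3 uint8, red, green, blue), "z_map" (420x560 float32, m along the optical axis (not along the pixel's ray), 0 where there is no reading), "vfov" (degrees; the focal length in pixels is half the picture's height over the tangent of half this angle, whatever the lens; pixels are square), "cx", "cy" (the principal point, pixels), "R" (3x3) and "t" (3): a world point X has camera coordinates R X + t; the wrist camera has in their place "T_tool_cam" (4x4, takes a point from camera to tool coordinates, whose origin is the TCP and whose axes are the flange's). Camera axes: x right, y down, z forward; pixel columns grow to the right and rows downward; lengths in m; the calibration is good to about 2 mm. A picture is of the moment at which its call begins: read the wrist's pose just before it.
- manip.sign_off(): hands the job in; it is judged then, once.
The state is a dict: "t": time; "qpos": joint angles; "joint_velocities": joint speeds; "joint_torque": joint torques, N m; "eef_pos": TCP position; "eef_rot": TCP orientation; "force": force on the tool from outside, world axes, zero at the start; "moment": the same for the moment, N m; "width": opening from 0.0 (shut) to 1.0 (fully open); "finger_force": force on a finger pad.
Only numpy, scipy, OpenCV 4.12 (cv2) and the standard library are available. Lean on these libraries where they do the work, as an engineer would, in place of code of your own. Each camera call takes 0.05 s, during which the arm holds its last target. There are 200 camera calls.

## Working session

There is one attempt and no reset: what is moved stays moved. The work goes in short steps, Python scripts to look and compute and a tool call to move; the robot and the scene stay as the last step left them, time stands still between calls to the robot, and variables do not carry over. Pictures are saved under pics/ and viewed, at most 10 in all, crops included, and the job is handed in when it is done.

Besides the shell and the picture viewer there is one more tool, called after "Request:" in YAML: its name, and indented under it one key for each argument. carry_out: Moves the arm, as the interface text tells. Its arguments: {"type":"object","properties":{"deltas":{"type":"array"},"force":{"type":"number"}},"required":["deltas"]}

```bash
mkdir -p pics; cat > h.py <<'E'
import numpy as np, cv2
from workcell import manip
def cam(n):
    c=manip.read_camera(n); np.savez(f'{n}.npz',**c); return c
def cloud(c):
    h,w=c['z_map'].shape; f=h/2/np.tan(np.radians(c['vfov'])/2)
    u,v=np.meshgrid(np.arange(w),np.arange(h)); z=c['z_map']
    P=np.stack([(u-c['cx'])/f*z,(v-c['cy'])/f*z,z],-1)
    return (P-c['t'])@c['R']
E
python3 - <<'E'
from h import *
print(manip.state())
for n in('scene','top'):
    c=cam(n); cv2.imwrite(f'pics/{n}0.png',c['frame'][:,:,::-1]); print(n,c['vfov'],c['R'],c['t'])
E
```

```text
{'t': 0.0, 'qpos': array([-1.22777070e+00,  1.16485259e-01,  1.44230471e+00, -2.55756706e-05,
        1.58399150e+00, -3.78365074e-02]), 'joint_velocities': array([ 5.60185867e-04, -7.91983488e-06, -1.24550191e-03,  2.05443672e-04,
       -6.81334176e-04,  2.27132491e-03]), 'joint_torque': array([-1.81075335e-03, -7.31972480e+01, -6.32477188e+01, -1.34626421e-04,
        6.26821551e-03,  1.81912043e-05]), 'eef_pos': array([ 0.25081592, -0.62648438,  0.25553815]), 'eef_rot': array([-5.85560322e-04,  9.81922590e-01,  1.89281997e-01, -1.02990525e-04]), 'force': array([ 0.54418581,  0.25900777, -0.50689483]), 'moment': array([-0.00526141, -0.01212816,  0.00310595]), 'finger_force': 0.0, 'width': 1.0000112452473418}
scene 46.242967132950575 [[-0.2366357   0.97144604 -0.01720874]
 [ 0.72114429  0.16373972 -0.6731569 ]
 [-0.65111785 -0.17170294 -0.73929943]] [ 0.05360298 -0.38241817  1.38829449]
top 49.39890750228916 [[-1.17273206e-02 -9.99931130e-01  4.53452766e-04]
 [-9.86253602e-01  1.14921571e-02 -1.64838595e-01]
 [ 1.64822032e-01 -2.38033447e-03 -9.86320451e-01]] [0.10532473 0.59124938 0.91229016]
```

View pics/top0.png

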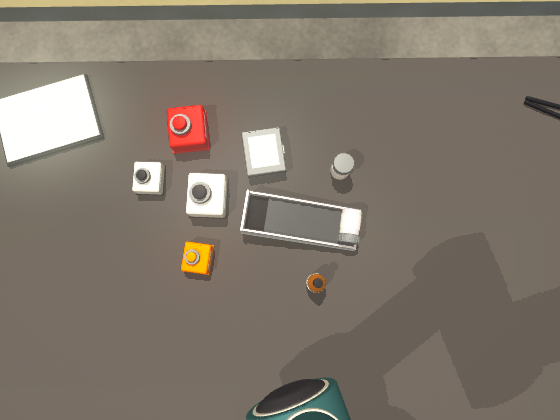

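View pics/scene0.png

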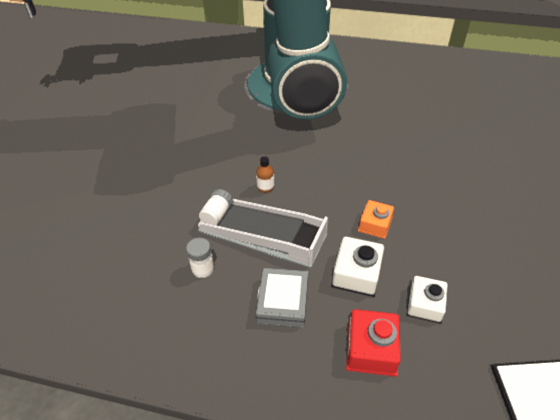

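The top view shows these look-alikes:
- **Reader:** large white box (206,195), small white (148,178), orange (197,258), red (187,128). I choose the large white one, just beyond the pocket end.
- **Jar:** the one lying in the chute (350,224). The spare stands upright at (342,166).
- **Bystanders:** dropper (316,283) and slide box (264,152).

The scene view agrees.

```bash
python3 - <<'E'
from h import *
for n in('top','scene'):
    c=dict(np.load(n+'.npz')); P=cloud(c); Z=P[...,2]
    S=dict(top=[(200,192),(350,215),(348,240),(304,218),(343,160),(316,283),(264,152)],scene=[(366,254),(214,209),(223,196),(260,225)])[n]
    for u,v in S: print(n,(u,v),P[v,u].round(4))
    np.save(n+'P.npy',P)
P=np.load('topP.npy');Z=P[...,2]
c=np.load('top.npz')['frame']
# chute: points above bench in region
for nm,(u0,u1,v0,v1,zl,zh) in dict(chute=(238,364,186,252,.009,.09),jar=(335,364,200,248,.04,.09),reader=(184,228,170,220,.04,.056),button=(184,218,175,208,.057,.09)).items():
    m=np.zeros(Z.shape,bool); m[v0:v1,u0:u1]=1; m&=(Z>zl)&(Z<zh)
    if nm=='button': m&=c.max(-1)<95
    p=P[m]; r=cv2.minAreaRect((p[:,:2]*1000).astype(np.float32)); print(nm,len(p),r,cv2.boxPoints(r).round(0).tolist(),np.percentile(p[:,2],[5,50,95]).round(4), p.mean(0))
cv2.imwrite('pics/crop1.png',cv2.resize(c[165:265,175:375,::-1],None,fx=4,fy=4,interpolation=2))
E
```

```text
top (200, 192) [0.6141 0.26   0.0737]
top (350, 215) [ 0.5649 -0.0496  0.058 ]
top (348, 240) [ 0.5127 -0.0431  0.0613]
top (304, 218) [0.5638 0.0443 0.0279]
top (343, 160) [ 0.6812 -0.0383  0.064 ]
top (316, 283) [0.4269 0.027  0.0893]
top (264, 152) [0.7093 0.1288 0.0331]
scene (366, 254) [0.6273 0.2633 0.0747]
scene (214, 209) [ 0.568  -0.0448  0.0589]
scene (223, 196) [ 0.5258 -0.0399  0.0555]
scene (260, 225) [0.5596 0.0467 0.0244]
chute 4865 ((558.3826904296875, 50.211822509765625), (249.3396759033203, 90.02143096923828), 80.46912384033203) [[493.0, -65.0], [582.0, -80.0], [623.0, 166.0], [535.0, 181.0]] [0.0176 0.0293 0.0565] [0.55903102 0.05238328 0.03251778]
jar 673 ((543.662353515625, -50.681114196777344), (42.659912109375, 70.42655181884766), 80.50569152832031) [[505.0, -66.0], [575.0, -78.0], [582.0, -35.0], [512.0, -24.0]] [0.0434 0.0545 0.0591] [ 0.54272583 -0.04903934  0.05330407]
reader 1213 ((616.3274536132812, 252.89700317382812), (81.4959945678711, 90.45132446289062), 86.8575668334961) [[569.0, 215.0], [659.0, 210.0], [664.0, 291.0], [573.0, 296.0]] [0.0451 0.0495 0.0527] [0.61377964 0.24824983 0.04931767]
button 19 ((610.9616088867188, 255.64820861816406), (11.611198425292969, 26.774822235107422), 53.68115997314453) [[597.0, 259.0], [618.0, 243.0], [625.0, 252.0], [604.0, 268.0]] [0.0663 0.0701 0.0725] [0.60888291 0.2557686  0.06963358]
```

View pics/crop1.png

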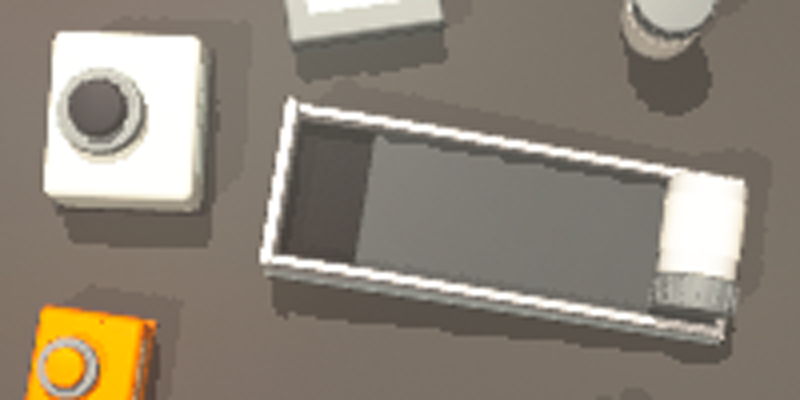

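The crop confirms the large white reader, with its button at full-image (199,192). The jar lies against the low lip at the right end, and the pocket is at the left. I'll go above the low end first.

Request:
carry_out:
  deltas:
    - [1.8, 3.3, 0, 0, 0, 3.7, 30]
    - [1.8, 3.3, 0, 0, 0, 3.7, 30]
    - [1.8, 3.3, 0, 0, 0, 3.7, 30]
    - [1.8, 3.3, 0, 0, 0, 3.7, 30]
    - [1.8, 3.3, 0, 0, 0, 3.7, 30]
    - [1.8, 3.3, 0, 0, 0, 3.7, 30]
    - [1.8, 3.3, 0, 0, 0, 3.7, 30]
    - [1.8, 3.3, 0, 0, 0, 3.7, 30]

```text
t: 0.9
eef_pos: [0.3953, -0.3612, 0.256]
eef_rot: [-0.0, 0.9, 0.435, -0.0]
force: [1.4, -1.0, -0.7]
width: 0.305
finger_force: 0.0
```

Request:
carry_out:
  deltas:
    - [1.8, 3.3, 0, 0, 0, 3.7, 30]
    - [1.8, 3.3, 0, 0, 0, 3.7, 30]
    - [1.8, 3.3, 0, 0, 0, 3.7, 30]
    - [1.8, 3.3, 0, 0, 0, 3.7, 30]
    - [1.7, 3.3, 0, 0, 0, 3.7, 30]
    - [1.7, 3.3, 0, 0, 0, 3.7, 30]
    - [1.7, 2.5, 0, 0, 0, 3.7, 30]
    - [0, 0, 0, 0, 0, 3.0, 30]

```text
t: 1.7
eef_pos: [0.519, -0.137, 0.2559]
eef_rot: [-0.0, 0.762, 0.647, 0.0]
force: [0.1, -0.4, -0.0]
width: 0.298
finger_force: 0.0
```

```bash
cat >> h.py <<'E'
from scipy.spatial.transform import Rotation as Ro
def wrist():
    s=manip.state(); c=cam('wrist'); T=c['T_tool_cam']; q=s['eef_rot']
    R=Ro.from_quat([q[1],q[2],q[3],q[0]]).as_matrix()
    h,w=c['z_map'].shape; f=h/2/np.tan(np.radians(c['vfov'])/2)
    u,v=np.meshgrid(np.arange(w),np.arange(h)); z=c['z_map']
    P=np.stack([(u-c['cx'])/f*z,(v-c['cy'])/f*z,z],-1)
    P=(P@T[:3,:3].T+T[:3,3])@R.T+s['eef_pos']; np.save('wristP.npy',P)
    M=R; print('t',s['t'],'pos',s['eef_pos'].round(4),'x',M[:,0].round(3),'y',M[:,1].round(3),'z',M[:,2].round(3),'F',s['force'].round(1),s['width'])
    return c,P
E
python3 - <<'E'
from h import *
c,P=wrist(); cv2.imwrite('pics/w1.png',c['frame'][:,:,::-1])
E
```

```text
t 1.7 pos [ 0.519  -0.137   0.2559] x [0.163 0.987 0.001] y [ 0.987 -0.163 -0.001] z [-0.     0.001 -1.   ] F [ 0.1 -0.4 -0. ] 0.29799546840362545
```

View pics/w1.png

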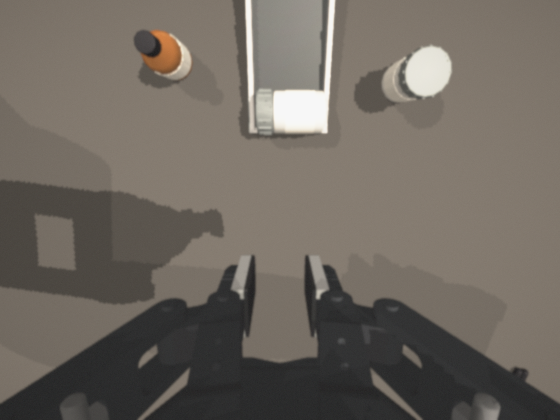

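The wrist view shows the jar at the low end (290,112), cap to the left. The fingers are aligned across the chute and clear of the dropper and spare jar.

```bash
python3 - <<'E'
from h import *
P=np.load('wristP.npy'); Z=P[...,2]
p=P[80:140,240:335].reshape(-1,3); 
for lo,hi in((.04,.09),(.052,.09)):
    q=p[(p[:,2]>lo)&(p[:,2]<hi)]; r=cv2.minAreaRect((q[:,:2]*1000).astype(np.float32)); print(r,q.mean(0),q[:,2].max())
print(P[40,290],P[131,290],[P[60,k].round(3) for k in (247,250,328,331)])
q=P[0:135,243:340].reshape(-1,3); q=q[(q[:,2]>.012)]; print(cv2.minAreaRect((q[:,:2]*1000).astype(np.float32)))
E
```

```text
((543.5758056640625, -53.23793411254883), (42.39548873901367, 69.824951171875), 79.88228607177734) [ 0.5431927  -0.05309262  0.05444123] 0.06152526321871232
((543.7237548828125, -52.52485656738281), (33.42341995239258, 70.16631317138672), 81.78790283203125) [ 0.5431886  -0.0526645   0.05654098] 0.06152526321871232
[0.55551909 0.01793818 0.02345348] [ 0.54087764 -0.07164891  0.04720156] [array([0.507, 0.01 , 0.007]), array([0.511, 0.004, 0.033]), array([ 0.591, -0.009,  0.033]), array([ 0.6  , -0.004,  0.   ])]
((549.37744140625, -11.042015075683594), (128.82864379882812, 86.39862060546875), 80.6872787475586)
```

Request:
carry_out:
  deltas:
    - [0.6, 1.3, -3.5, 0, 0, 0, 30]
    - [0.6, 1.3, -4, 0, 0, 0, 30]
    - [0.5, 1.3, -4, 0, 0, 0, 30]
    - [0, 0, -4, 0, 0, 0, 30]
    - [0, 0, -3, 0, 0, 0, 30]
    - [0, 0, -1.8, 0, 0, 0, 30]
    - [0, 0, 0, 0, 0, 0, 30]
    - [0, 0, 0, 0, 0, 0, 30]

```text
t: 2.55
eef_pos: [0.5349, -0.101, 0.0539]
eef_rot: [-0.0, 0.765, 0.645, -0.0]
force: [-0.1, -0.6, 0.8]
width: 0.3
finger_force: 0.0
```

```bash
python3 - <<'E'
from h import *
c,P=wrist(); cv2.imwrite('pics/w2.png',c['frame'][:,:,::-1])
E
```

```text
t 2.55 pos [ 0.5349 -0.101   0.0539] x [ 0.169  0.986 -0.   ] y [ 0.986 -0.169 -0.   ] z [-0. -0. -1.] F [-0.1 -0.6  0.8] 0.30025809745311444
```

View pics/w2.png

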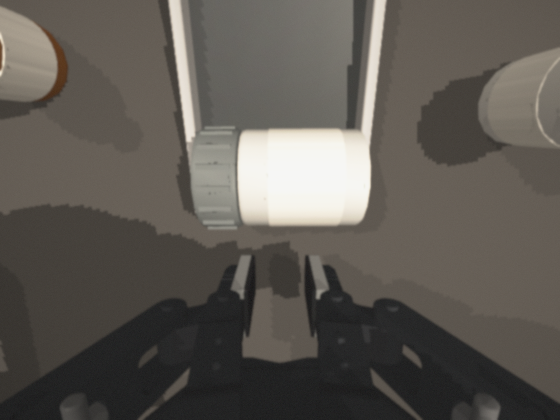

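Request:
carry_out:
  deltas:
    - [0.12, 0.7, 0, 0, 0, 0, 30]
    - [0.12, 0.7, 0, 0, 0, 0, 30]
    - [0.12, 0.7, 0.07, 0, 0, 0, 30]
    - [0.12, 0.7, 0.07, 0, 0, 0, 30]
    - [0.12, 0.7, 0.07, 0, 0, 0, 30]
    - [0.12, 0.7, 0.07, 0, 0, 0, 30]
    - [0.12, 0.7, 0.07, 0, 0, 0, 30]
    - [0.12, 0.7, 0.07, 0, 0, 0, 30]

```text
t: 3.4
eef_pos: [0.5445, -0.044, 0.0576]
eef_rot: [-0.0, 0.764, 0.645, -0.0]
force: [-0.2, -1.9, 0.9]
width: 0.298
finger_force: 0.6
```

```bash
python3 - <<'E'
from h import *
c,P=wrist(); cv2.imwrite('pics/w3.png',c['frame'][:,:,::-1])
E
```

```text
t 3.4 pos [ 0.5445 -0.044   0.0576] x [ 0.168  0.986 -0.   ] y [ 0.986 -0.168 -0.   ] z [-0. -0. -1.] F [-0.2 -1.9  0.9] 0.29759649490168166
```

View pics/w3.png

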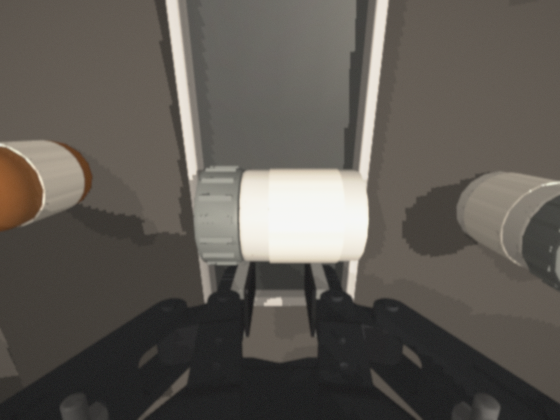

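The jar is rolling straight ahead of both fingertips, spanning columns 195–367 in the chute. I'll continue.

Request:
carry_out:
  deltas:
    - [0.12, 0.7, 0.08, 0, 0, 0, 30]
    - [0.12, 0.7, 0.08, 0, 0, 0, 30]
    - [0.12, 0.7, 0.08, 0, 0, 0, 30]
    - [0.12, 0.7, 0.08, 0, 0, 0, 30]
    - [0.12, 0.7, 0.08, 0, 0, 0, 30]
    - [0.12, 0.7, 0.08, 0, 0, 0, 30]
    - [0.12, 0.7, 0.08, 0, 0, 0, 30]
    - [0.12, 0.7, 0.08, 0, 0, 0, 30]

```text
t: 4.25
eef_pos: [0.5542, 0.0119, 0.064]
eef_rot: [0.0, 0.764, 0.645, -0.0]
force: [-0.2, -1.6, 1.5]
width: 0.296
finger_force: 0.6
```

Request:
carry_out:
  deltas:
    - [0.12, 0.7, 0.08, 0, 0, 0, 30]
    - [0.12, 0.7, 0.08, 0, 0, 0, 30]
    - [0.12, 0.7, 0.08, 0, 0, 0, 30]
    - [0.12, 0.7, 0.08, 0, 0, 0, 30]
    - [0.12, 0.7, 0.08, 0, 0, 0, 30]
    - [0.12, 0.7, 0.08, 0, 0, 0, 30]
    - [0.12, 0.7, 0.08, 0, 0, 0, 30]
    - [0.12, 0.7, 0.08, 0, 0, 0, 30]

```text
t: 5.05
eef_pos: [0.5638, 0.0679, 0.0703]
eef_rot: [-0.0, 0.764, 0.645, -0.0]
force: [-0.6, -1.2, 1.2]
width: 0.301
finger_force: 0.6
```

```bash
python3 - <<'E'
from h import *
c,P=wrist(); cv2.imwrite('pics/w4.png',c['frame'][:,:,::-1])
E
```

```text
t 5.05 pos [0.5638 0.0679 0.0703] x [0.168 0.986 0.   ] y [ 0.986 -0.168 -0.   ] z [-0.  0. -1.] F [-0.6 -1.2  1.2] 0.3014862825988752
```

View pics/w4.png

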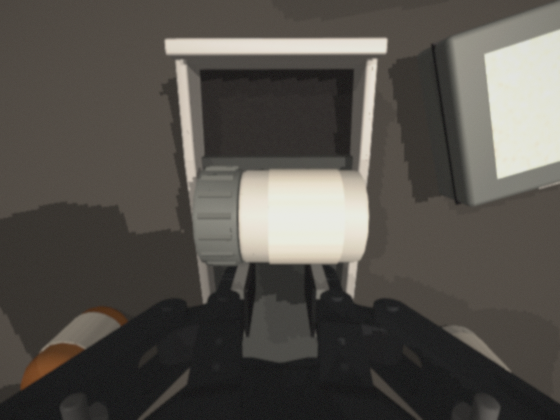

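The jar is square in the chute at (280,216), just short of the crest (row 160). The empty pocket and stop are ahead.

Request:
carry_out:
  deltas:
    - [0.12, 0.7, 0.07, 0, 0, 0, 30]
    - [0.12, 0.7, 0.05, 0, 0, 0, 30]
    - [0.12, 0.7, 0, 0, 0, 0, 30]
    - [0.12, 0.7, 0, 0, 0, 0, 30]
    - [0.09, 0.5, 0, 0, 0, 0, 30]
    - [0.05, 0.3, 0, 0, 0, 0, 30]
    - [0, 0, 0, 0, 0, 0, 30]
    - [0, 0, 0, 0, 0, 0, 30]

```text
t: 5.9
eef_pos: [0.5698, 0.1033, 0.0715]
eef_rot: [-0.0, 0.764, 0.645, -0.0]
force: [0.9, -0.2, 1.0]
width: 0.298
finger_force: 0.0
```

```bash
python3 - <<'E'
from h import *
c,P=wrist(); cv2.imwrite('pics/w5.png',c['frame'][:,:,::-1])
p=P[60:300,185:380].reshape(-1,3); q=p[(p[:,2]>.0635)&(p[:,2]<.08)]; print(len(q),q.mean(0),cv2.minAreaRect((q[:,:2]*1000).astype(np.float32)),np.percentile(q[:,2],[50,99]))
E
```

```text
t 5.9 pos [0.5698 0.1033 0.0715] x [ 0.168  0.986 -0.   ] y [ 0.986 -0.168 -0.   ] z [-0. -0. -1.] F [ 0.9 -0.2  1. ] 0.29815247463354844
13940 [0.57689121 0.14328968 0.06985441] ((574.837890625, 129.08819580078125), (66.53501892089844, 69.94422912597656), 80.16891479492188) [0.0703957  0.07748322]
```

View pics/w5.png

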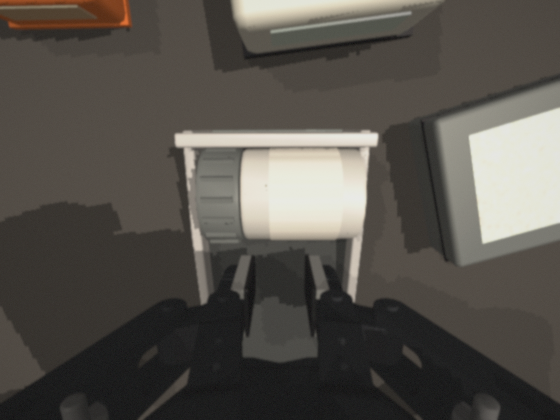

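The jar has dropped behind the crest and lies flat against the stop: centre about (0.577, 0.143), top at 0.070, with no contact force. I'll retreat, rise, close the fingers and look at the button.

Request:
carry_out:
  deltas:
    - [-0.2, -1.0, 0.5, 0, 0, 0, 30]
    - [0, 0, 3, 0, 0, 0, 30]
    - [0, 0, 4, 0, 0, 0, 30]
    - [0, 0, 4, 0, 0, 0, 0]
    - [1, 3, 2, 0, 0, 0, 0]
    - [1, 3.5, 0, 0, 0, 0, 0]
    - [1, 3, 0, 0, 0, 0, 0]
    - [0, 0, 0, 0, 0, 0, 0]

```text
t: 6.75
eef_pos: [0.5983, 0.1902, 0.2067]
eef_rot: [-0.0, 0.764, 0.646, 0.0]
force: [-0.7, -0.5, -0.9]
width: -0.0
finger_force: 0.0
```

```bash
python3 - <<'E'
from h import *
c,P=wrist(); cv2.imwrite('pics/w6.png',c['frame'][:,:,::-1])
g=c['frame'].max(-1); Z=P[...,2]
m=((Z>.06)&(Z<.085)&(g<110)&(np.hypot(P[...,0]-.618,P[...,1]-.26)<.035)).astype(np.uint8)
n,l,s,ce=cv2.connectedComponentsWithStats(m)
for i in range(1,n):
    if s[i,4]>50:
        q=P[l==i]; print(s[i],ce[i].round(),q.mean(0).round(4),cv2.minEnclosingCircle((q[:,:2]*1000).astype(np.float32)),np.percentile(q[:,2],[5,50,95]).round(4))
E
```

```text
t 6.75 pos [0.5983 0.1902 0.2067] x [0.166 0.986 0.001] y [ 0.986 -0.166 -0.   ] z [ 0.     0.001 -1.   ] F [-0.7 -0.5 -0.9] -0.00032150269285220853
[ 267  105   39   39 1165] [286. 124.] [0.616  0.2622 0.0719] ((616.1852416992188, 261.5854797363281), 16.375465393066406) [0.0633 0.0727 0.0739]
```

View pics/w6.png

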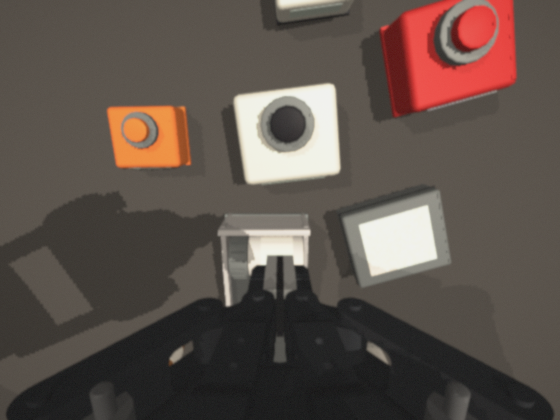

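The button is the dark disc at (287,124) on the white reader, at about (0.616, 0.262), top at 0.0735. I'll go above it and then press.

Request:
carry_out:
  deltas:
    - [0.6, 2.4, 0, 0, 0, 0, 0]
    - [0.6, 2.4, 0, 0, 0, 0, 0]
    - [0.6, 2.4, 0, 0, 0, 0, 0]
    - [0, 0, -4, 0, 0, 0, 0]
    - [0, 0, -3.5, 0, 0, 0, 0]
    - [0, 0, -2.4, 0, 0, 0, 0]
    - [0, 0, 0, 0, 0, 0, 0]
    - [0, 0, 0, 0, 0, 0, 0]

```text
t: 7.6
eef_pos: [0.6162, 0.2594, 0.1086]
eef_rot: [0.0, 0.765, 0.645, 0.0]
force: [0.2, 0.3, 1.2]
width: 0.0
finger_force: 0.0
```

Request:
carry_out:
  deltas:
    - [0, 0, -0.4, 0, 0, 0, 0]
    - [0, 0, -0.3, 0, 0, 0, 0]
    - [0, 0, -0.3, 0, 0, 0, 0]
    - [0, 0, -0.2, 0, 0, 0, 0]
    - [0, 0, 0, 0, 0, 0, 0]

```text
t: 8.1
eef_pos: [0.616, 0.2603, 0.0956]
eef_rot: [0.0, 0.764, 0.645, 0.0]
force: [0.6, -0.6, 2.8]
width: -0.003
finger_force: 1.1
```

Request:
carry_out:
  deltas:
    - [0, 0, -0.2, 0, 0, 0, 0]
    - [0, 0, -0.1, 0, 0, 0, 0]
    - [0, 0, 0, 0, 0, 0, 0]

```text
t: 8.4
eef_pos: [0.616, 0.2604, 0.0926]
eef_rot: [0.0, 0.764, 0.645, 0.0]
force: [0.4, -0.4, 3.5]
width: 0.003
finger_force: 1.9
```

Request:
carry_out:
  deltas:
    - [0, 0, -0.1, 0, 0, 0, 0]
    - [0, 0, -0.1, 0, 0, 0, 0]
    - [0, 0, 0, 0, 0, 0, 0]

```text
t: 8.7
eef_pos: [0.616, 0.2604, 0.091]
eef_rot: [0.0, 0.764, 0.645, 0.0]
force: [0.7, -2.3, 7.8]
width: 0.0
finger_force: 3.7
```

Request:
carry_out:
  deltas:
    - [0, 0, -0.1, 0, 0, 0, 0]
    - [0, 0, 0, 0, 0, 0, 0]
    - [0, 0, 0, 0, 0, 0, 0]

```text
t: 9.0
eef_pos: [0.6161, 0.2604, 0.0909]
eef_rot: [0.0, 0.764, 0.645, 0.0]
force: [-4.3, -2.5, 15.8]
width: -0.002
finger_force: 7.6
```

The force rose sharply with no further travel, so the button is at the bottom of its stroke. I'll release it and check.

Request:
carry_out:
  deltas:
    - [0, 0, 0.5, 0, 0, 0, 0]
    - [0, 0, 1.5, 0, 0, 0, 0]
    - [0, 0, 4, 0, 0, 0, 0]
    - [0, 0, 4, 0, 0, 0, 0]
    - [-0.5, -3, 3, 0, 0, 0, 0]
    - [-0.7, -4, 0, 0, 0, 0, 0]
    - [-0.7, -4, 0, 0, 0, 0, 0]
    - [0, 0, 0, 0, 0, 0, 0]

```text
t: 9.8
eef_pos: [0.5962, 0.147, 0.2205]
eef_rot: [0.0, 0.765, 0.644, -0.0]
force: [0.1, -0.3, 0.1]
width: -0.001
finger_force: 0.0
```

```bash
python3 - <<'E'
from h import *
c,P=wrist(); g=c['frame'].max(-1); d=np.hypot(P[...,0]-.616,P[...,1]-.262)
print('button z',np.median(P[...,2][(d<.01)]))
c=cam('scene'); cv2.imwrite('pics/s2.png',c['frame'][:,:,::-1])
Q=cloud(c); d=np.hypot(Q[...,0]-.576,Q[...,1]-.142); print('jar top',np.percentile(Q[...,2][d<.008],[10,50,90]))
E
```

```text
t 9.8 pos [0.5962 0.147  0.2205] x [ 0.171  0.985 -0.001] y [ 0.985 -0.171  0.001] z [ 0.    -0.001 -1.   ] F [ 0.1 -0.3  0.1] -0.000647725087398291
button z 0.07291774752298744
jar top [0.06949009 0.07168485 0.07369734]
```

View pics/s2.png

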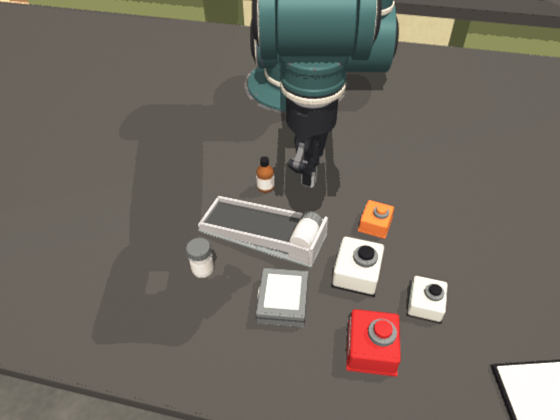

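The jar rests in the pocket at (306,232), the button is back up, the bystanders haven't moved, and the robot is clear.

```bash
python3 -c "
from workcell import manip
print(manip.sign_off())"
```

```text
the job is handed in; nothing more can be done
None
```

I rolled the jar up the chute into the pocket, where it lies against the end stop, then pressed the reader's button fully down and released it, and handed the job in at about 10 s on the robot's clock; no verdict came back.

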